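Third hand at the movement holder

TASK

The watch movement has been left under its dust cover in the open movement holder, and I want to clamp it. Take the cover by its knob, tip it up on one edge and lift it off, and set it down gently, rim down, on the open mat beside the holder. Then slide the movement home into the V of the holder's fixed jaw (the one away from the knurled screw knob), lying flat on its rails, and hold it there with a steady push of about 10 newtons (5 to 16 is fine, and never ram it) while I run the other jaw up: finish with your fingers still on the movement and pushing, do not let go, and leave my other tools where they are.

Things in the scene. Friction and masses are not known exactly. Their poses are not given: they have to be found in the camera images.
- holder: aluminium movement holder, fixed. Origin: centre of the base's underside, z up, x the clamping direction (fixed jaw at -x, sliding jaw at +x). Base disc radius 64, 16 high (the cover's rim sits on this step), boss radius 57 up to 22. Screw knob at +x reaches out to 83, under 15 high; 5 high screw lugs reach out to 81 (mm)
- stop_jaw: fixed steel jaw, rigid, 48 mm wide, 20 high; V notch opens to the holder's +x, faces 30 degrees either side of y, tips 20 mm ahead of the origin at |y| = 20, smooth. Origin: centre of its underside, at (-46, 0, 22) mm in the holder's frame, same axes. A movement home against both faces has its centre 36 mm from this origin along +x, at (-10, 0) mm in the holder's frame
- slide_jaw (a joint): sliding steel jaw at the holder's +x side, same shape turned round, on a self-locking screw (m, 0 to 0.006). At 0 the centre of its underside is at (50, 0, 22) mm in the holder's frame; it moves towards -x as the value grows. Not the robot's job
- movement: watch movement: round stack of brass plates, diameter 48 mm, 16 thick, 0.13 kg. Origin: centre of its underside, z up. Starts loose on the rails under the cover, 5 to 14 mm short of home and up to 4 mm off to the side. Its side is plain all round; it can be pinched from the holder's +y and -y sides, where 30 mm is free beside it (8 mm between its underside and the boss)
- cover: clear plastic dust cover, a round bell open below: outer diameter 124 mm, wall 2.6 mm, 45 mm high without its knob, about 0.09 kg. Origin: centre of its open lower rim, z up (out of the knob). At the start its rim sits on the holder's 16 mm step, loose round the boss with 2.4 mm of play
- cover_knob (a point): middle of the black knob on the cover's top: upright cylinder, diameter 18 mm, 24 mm high; 57 mm above the cover's rim
- mat: grey bench mat, 2 mm thick, 500 x 940 mm along x and y, fixed; origin: centre of its underside on the bench. The holder and everything else stand on it. It is free of things on both sides of the holder, from the robot's side to x = 0.64 m
- loupe: black eye loupe standing on its wide end, 34 mm wide, 34 mm high; origin: centre of its underside. Not to be disturbed
- oil_cup: small black oil cup with an aluminium lid, 32 mm wide, 21 mm high; origin: centre of its underside. Not to be disturbed
- screwdriver: watch screwdriver lying on the mat, 101 mm long and 8 mm thick; origin: under its middle, x along it. Not to be disturbed
- tweezers: steel tweezers lying on the mat, 120 mm long, 10 mm wide, 8 mm high; origin: under the middle, x towards the points. Not to be disturbed
- rails (a point): on the holder, midway between the tops of its two smooth steel rails, above the holder's origin at height 30 mm; axes as the holder's. The rails run along x from -24 to +40 mm, 6 mm wide, at y = -10 and +10 mm. The movement lies on them and slides along them
Things that resemble listed ones, but are neither listed nor needed, are in the scene too. Of the things shaped like the cover, the clear one is meant. Several things look just like the holder: the one meant starts farthest from the robot's base.

How it is judged:
By the outcome, as a careful person would: the job done as asked, in the order asked, and still so for the second after the job is handed in, while the arm keeps its last pose, push and grip.
It also fails if it takes over 48 s, if anything falls off the work surface, if the arm or the gripper's body presses on something with over 40 N, if the wrist force passes 120 N, or if a joint passes its speed limit or range.

ROBOT

A 7-joint arm with a two-finger parallel gripper is mounted at the origin on the work surface. World frame = base frame: x ahead of the robot, y to its left, z up, the work surface at z = 0. Lengths are in m, angles in rad, forces in N, time in s.
With the tool pointing down it reaches from about 0.425 to 0.8 m from the base axis. Payload 8.3 kg.
Tool frame: the origin (TCP) lies on the centre line of the jaws, within the pads' length; the fingertips stand arm.tip_extent ahead of it and the grasp point (between the pads) lies 6 mm ahead of it (arm.tip_extent is the distance from the TCP to the fingertips, in m); z points along the fingers, y is the line along which they close (so a half turn about z gives the same grasp; the last joint's range is limited). The gripper opens to 85 mm and grips with 20 to 120 N. Pads are 22 mm wide; open, the fingers measure 114 mm over their backs; the gripper's body (76 mm by 85 mm) begins 54 mm behind the grasp point. The pads swing forward as they close: fully open they stand 13 mm farther back than shut.
Start: joints at [1.162, 0.383, 0.016, 1.37, -0.006, 1.388, -0.046], TCP at [0.212, -0.588, 0.256] pointing down, gripper open.
Joint ranges: [-2.95, 2.95], [-0.25, 2.06], [-1.52, 1.56], [0.18, 2.33], [-1.44, 4.58], [0.02, 2.06], [-3.01, 3.01]. Speed limits (rad/s): [2.39, 2.39, 3.01, 3.01, 3.14, 3.14, 3.14].

INTERFACE

Orientations are given as a 3x3 rotation matrix whose columns are the frame's x, y, z axes.
In Python, from station import arm gives the robot as it stands.
- The arm moves only by the tool step_arm, never from a script. Its argument "deltas" is a list of rows, each an object with "rotation": the turn, a rotation vector about the world's x, y, z in rad, a list of three; "translation": the shift along the world's x, y, z in cm, a list of three; "jaw": the finger opening in cm, from 0 to 8.54. In form: [{"rotation": [wx, wy, wz], "translation": [x, y, z], "jaw": jaw}, ...]. A call has 1 to 5 rows; each row shifts and turns the commanded pose from where the row before left it; what a row does not reach is not made up. A row lasts 1/12 s, in which the tool goes at most 41.7 mm and 7.16 degrees, less where a joint would pass 70% of its speed; a pose out of reach is approached as far as the arm can. A call with a gripper value outside its range is refused whole. The fingers move at their own pace and stop on an object; "newtons" is the grip in N (left out, the last holds). Time passes only in rows, so rows that do not move let the fingers close. It gives the time, the measured TCP pose, the force, the opening and the grip force at its end, in the units of the state.
- arm.get_obs(): the state, without advancing time (a new reading comes with each control period).
- arm.get_image(name): name is "scene" or "top" or "wrist"; returns a dict with "color" (384x512x3 uint8, red, green, blue), "K" (3x3 intrinsics, pixels), "eye" and "attitude" of the camera in the world. Camera axes: x right, y up, looking along -z (the intrinsics and any distortion apply to the point x, -y, -z); pixel columns grow to the right and rows downward; lengths in m; the calibration is good to about 2 mm. A picture is of the moment at which its call begins. There is no depth.
- arm.hand_in(): hands the job in; it is judged then, once.
The state is a dict: "time": time; "joint_pos": joint angles; "qvel": joint speeds; "joint_efforts": joint torques, N m; "tool_pos": TCP position; "orientation": TCP orientation; "ft_force": force on the tool from outside, world axes, zero at the start; "torque": the same for the moment, N m; "finger_gap": finger opening in m; "finger_force": force on a finger pad.
Only numpy, scipy, OpenCV 4.12 (cv2) and the standard library are available. Lean on these libraries where they do the work, as an engineer would, in place of code of your own. Each camera call takes 0.05 s, during which the arm holds its last target. There are 200 camera calls.

## Working session

There is one attempt and no reset: what is moved stays moved. The work goes in short steps, Python scripts to look and compute and a tool call to move; the robot and the scene stay as the last step left them, time stands still between calls to the robot, and variables do not carry over. Pictures are saved under pics/ and viewed, at most 10 in all, crops included, and the job is handed in when it is done.

Besides the shell and the picture viewer there is one more tool, called after "Call:" by a JSON object that holds its "fn" and its "kwargs", one argument or row to a line. step_arm: Moves the arm, as the interface text tells. Its arguments: {"type":"object","properties":{"deltas":{"type":"array","items":{"type":"object","properties":{"rotation":{"type":"array","items":{"type":"number"}},"translation":{"type":"array","items":{"type":"number"}},"jaw":{"type":"number"}}}},"newtons":{"type":"number"}},"required":["deltas"]}

```bash
ls; mkdir -p pics; python3 - <<'E'
from station import arm
import cv2,numpy as np
o=arm.get_obs(); print(o['time'],o['tool_pos'],o['orientation'],o['finger_gap'],arm.tip_extent)
for n in ('scene','top'):
    i=arm.get_image(n); np.savez(f'pics/{n}0.npz',**{k:i[k] for k in('K','eye','attitude','color')})
    print(n,i['K'],i['eye'],i['attitude'],i.keys())
    cv2.imwrite(f'pics/{n}0.png',cv2.resize(i['color'][:,:,::-1],(800,600),interpolation=cv2.INTER_CUBIC))
E
```

```text
pics
0.0 [ 0.21174746 -0.58757544  0.25528991] [[ 9.40784576e-01  3.39004301e-01 -6.82702252e-04]
 [ 3.39004986e-01 -9.40782892e-01  1.78042809e-03]
 [-3.87018191e-05 -1.90643875e-03 -9.99998182e-01]] 0.08552503600588583 0.025
scene [[456.26845605   0.         255.77857924]
 [  0.         456.26845605 192.76491304]
 [  0.           0.           1.        ]] [ 1.3712454  -0.11977707  0.78711503] [[ 0.12579013 -0.61500838  0.77842247]
 [ 0.99205144  0.08057942 -0.09664836]
 [-0.00328527  0.78439254  0.62025604]] dict_keys(['color', 'K', 'eye', 'attitude'])
top [[361.89555178   0.         259.06527249]
 [  0.         361.89555178 193.87406398]
 [  0.           0.           1.        ]] [ 0.27686739 -0.03261714  1.12982862] [[-0.01558143  0.98345977 -0.18045525]
 [-0.99965285 -0.01915701 -0.01808828]
 [-0.02124608  0.18011076  0.98341686]] dict_keys(['color', 'K', 'eye', 'attitude'])
```

View pics/scene0.png

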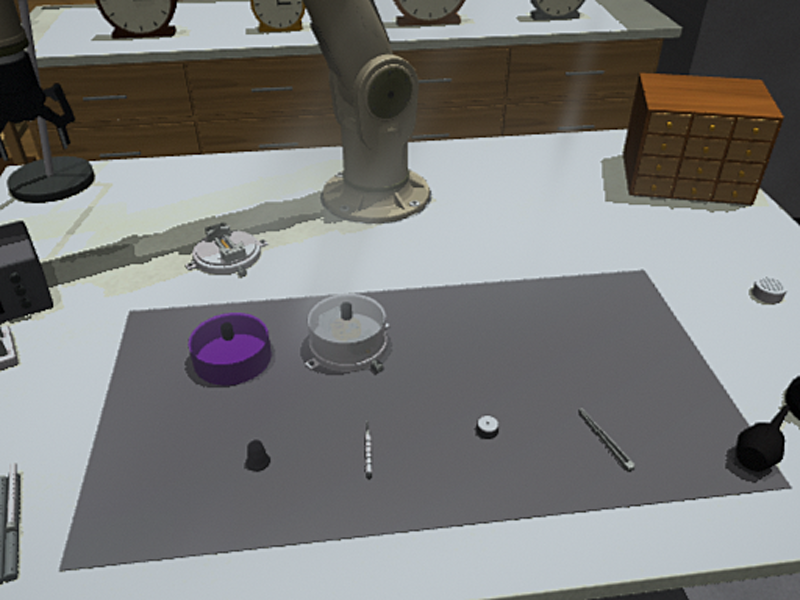

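View pics/top0.png

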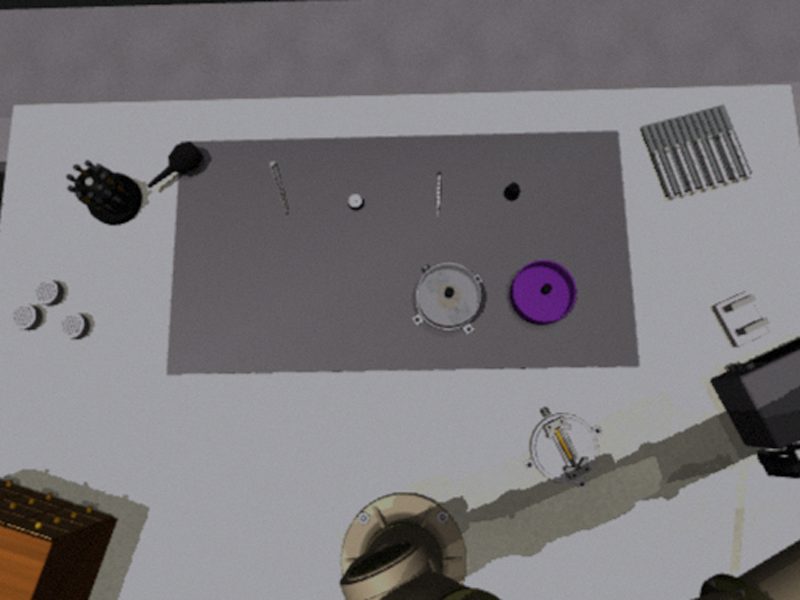

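Scene view: the clear cover with its black knob is at about (347,311), and the purple one is at (228,331). In the top view they are at (449,293) and (546,289). Holder candidates in the top view are the one under the clear cover at (449,297) and the bare one at (565,445). The covered one is farther from the base at (400,550), so it is the one meant. I'll confirm that and read its orientation in an enlarged crop.

```bash
python3 - <<'E'
import cv2,numpy as np
a=np.load('pics/scene0.npz')['color'];b=np.load('pics/top0.npz')['color']
A=a[180:248,185:261];B=b[160:220,254:321]   # top crop
A=cv2.resize(A,None,fx=5.2,fy=5.2,interpolation=cv2.INTER_CUBIC);B=cv2.resize(B,None,fx=5.9,fy=5.9,interpolation=cv2.INTER_CUBIC)
h=max(A.shape[0],B.shape[0]);c=np.zeros((h,A.shape[1]+B.shape[1],3),np.uint8);c[:A.shape[0],:A.shape[1]]=A;c[:B.shape[0],A.shape[1]:]=B
print(A.shape,B.shape);cv2.imwrite('pics/crop1.png',np.clip(c[:,:,::-1]*1.2,0,255))
E
```

```text
(354, 395, 3) (354, 395, 3)[ WARN:0@0.062] global loadsave.cpp:1063 imwrite_ Unsupported depth image for selected encoder is fallbacked to CV_8U.
```

View pics/crop1.png

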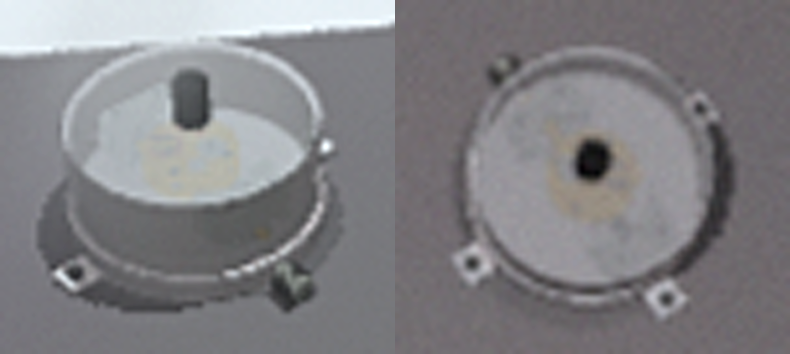

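The crop shows the clear bell sitting on a holder. Its dark screw knob is at scene crop (292,285) and top crop (503,68). Lugs are at top crop (473,263), (667,298) and (700,107), and the black cover knob is at (190,99) and (592,160).

```bash
cat > h.py <<'E'
import numpy as np
def ray(c,p):
    d=np.linalg.inv(c['K'])@[p[0],p[1],1.]; d=c['attitude']@(d*[1,-1,-1]); return np.array(c['eye']),d/np.linalg.norm(d)
def tri(cs,ps):
    A=np.zeros((3,3));b=np.zeros(3);R=[ray(c,p) for c,p in zip(cs,ps)]
    for e,d in R: M=np.eye(3)-np.outer(d,d);A+=M;b+=M@e
    x=np.linalg.solve(A,b);return x,[np.linalg.norm((np.eye(3)-np.outer(d,d))@(x-e))*1e3 for e,d in R]
def plane(c,p,z):
    e,d=ray(c,p);return e+d*(z-e[2])/d[2]
def proj(c,X):
    q=np.array(c['attitude']).T@(np.array(X)-c['eye'])*[1,-1,-1];q=np.array(c['K'])@q;return q[:2]/q[2]
E
python3 - <<'E'
from h import *
s=dict(np.load('pics/scene0.npz'));t=dict(np.load('pics/top0.npz'))
S=lambda u,v:(185+(u+.5)/5.2-.5,180+(v+.5)/5.2-.5);T=lambda u,v:(254+(u-395+.5)/5.9-.5,160+(v+.5)/5.9-.5)
print('knob',tri([s,t],[S(190,98),T(592,160)]))
print('screw',tri([s,t],[S(292,285),T(503,68)]))
print('lugL',tri([s,t],[S(75,272),T(700,107)]),tri([s,t],[S(327,147),T(473,263)]))
k=plane(t,T(503,68),.012);L=[plane(t,T(*p),.007) for p in((473,263),(667,298),(700,107))]
print(k,L)
c=(L[0]+L[2])/2;print('c',c,(k+L[1])/2,np.degrees(np.arctan2(*(k-c)[1::-1])),[np.degrees(np.arctan2(*(l-c)[1::-1])) for l in L],[np.linalg.norm((l-c)[:2]) for l in L],np.linalg.norm((k-c)[:2]))
E
```

```text
knob (array([ 0.49023126, -0.09660485,  0.07605979]), [np.float64(0.23008494932956794), np.float64(0.23008494932955897)])
screw (array([ 0.55510321, -0.05506148,  0.00988668]), [np.float64(1.1024057492960322), np.float64(1.1024057492960446)])
lugL (array([ 0.53169394, -0.15852917,  0.00901634]), [np.float64(0.6210335564231217), np.float64(0.6210335564231371)]) (array([ 0.45033295, -0.03178962,  0.00477643]), [np.float64(3.9684984337345646), np.float64(3.968498433734559)])
[ 0.55466349 -0.05392211  0.012     ] [array([ 0.44962673, -0.03573545,  0.007     ]), array([ 0.428966  , -0.13797732,  0.007     ]), array([ 0.53213643, -0.15938102,  0.007     ])]
c [ 0.49088158 -0.09755823  0.007     ] [ 0.49181475 -0.09594972  0.0095    ] 34.377818319077164 [np.float64(123.71550814077908), np.float64(-146.86311105448962), np.float64(-56.28449185922094)] [np.float64(0.07432374463465988), np.float64(0.07394079710474859), np.float64(0.07432374463465988)] 0.07728028402415708
```

Knob middle comes out at (0.490, -0.097, 0.076), where the text implies 0.075. The holder centre is about (0.491, -0.097) with yaw about 33.7°, so its +x points away from the robot. I'll grasp with the jaws closing along the holder's y.

Call:
{"fn": "step_arm", "kwargs": {
  "deltas": [
    {"rotation": [0,0,0.05],"translation": [1.8,3.2,0],"jaw": 8.5},
    {"rotation": [0,0,0.05],"translation": [1.8,3.2,0],"jaw": 8.5},
    {"rotation": [0,0,0.05],"translation": [1.8,3.2,0],"jaw": 8.5},
    {"rotation": [0,0,0.05],"translation": [1.8,3.2,0],"jaw": 8.5},
    {"rotation": [0,0,0.043],"translation": [1.8,3.2,0],"jaw": 8.5}
  ]
}}

```text
time: 0.52
tool_pos: [0.3023, -0.4262, 0.2558]
orientation: [[0.83, 0.557, -0.001], [0.557, -0.83, 0.001], [-0.0, -0.001, -1.0]]
ft_force: [0.1, -0.1, -0.1]
finger_gap: 0.0852
finger_force: 0.0
```

Call:
{"fn": "step_arm", "kwargs": {
  "deltas": [
    {"translation": [1.8,3.2,-0.5],"jaw": 6},
    {"translation": [1.8,3.2,-0.5],"jaw": 6},
    {"translation": [1.8,3.2,-0.5],"jaw": 6},
    {"translation": [1.8,3.2,-0.5],"jaw": 6},
    {"translation": [1.8,3.2,-0.5],"jaw": 6}
  ]
}}

```text
validation failed for argument at $.de...
```

Call:
{"fn": "step_arm", "kwargs": {
  "deltas": [
    {"rotation": [0,0,0],"translation": [2.0,3.5,-0.8],"jaw": 5},
    {"rotation": [0,0,0],"translation": [2.0,3.5,-0.8],"jaw": 5},
    {"rotation": [0,0,0],"translation": [2.0,3.5,-0.8],"jaw": 5},
    {"rotation": [0,0,0],"translation": [2.0,3.5,-0.8],"jaw": 5},
    {"rotation": [0,0,0],"translation": [2.0,3.5,-0.8],"jaw": 5}
  ]
}}

```text
time: 0.93
tool_pos: [0.4022, -0.2511, 0.2158]
orientation: [[0.832, 0.555, -0.0], [0.555, -0.832, -0.0], [-0.0, -0.0, -1.0]]
ft_force: [-0.3, -0.1, -0.2]
finger_gap: 0.05
finger_force: 0.0
```

Call:
{"fn": "step_arm", "kwargs": {
  "deltas": [
    {"rotation": [0,0,0],"translation": [2.0,3.5,-0.8],"jaw": 5},
    {"rotation": [0,0,0],"translation": [2.0,3.5,-0.8],"jaw": 5},
    {"rotation": [0,0,0],"translation": [2.0,3.5,-0.8],"jaw": 5},
    {"rotation": [0,0,0],"translation": [2.0,3.0,-0.8],"jaw": 5},
    {"rotation": [0,0,0],"translation": [0.8,1.9,-0.8],"jaw": 5}
  ]
}}

```text
time: 1.35
tool_pos: [0.4916, -0.0945, 0.1759]
orientation: [[0.829, 0.559, 0.001], [0.559, -0.829, 0.002], [0.002, -0.001, -1.0]]
ft_force: [-0.3, 0.9, -0.0]
finger_gap: 0.0501
finger_force: 0.0
```

Call:
{"fn": "step_arm", "kwargs": {
  "deltas": [
    {"rotation": [0,0,0],"translation": [0,0,-2.5],"jaw": 5},
    {"rotation": [0,0,0],"translation": [0,0,-1.5],"jaw": 5},
    {"rotation": [0,0,0],"translation": [0,0,0],"jaw": 5},
    {"rotation": [0,0,0],"translation": [0,0,0],"jaw": 5}
  ]
}}

```text
time: 1.68
tool_pos: [0.4891, -0.0989, 0.1356]
orientation: [[0.832, 0.555, -0.002], [0.555, -0.832, 0.001], [-0.002, -0.002, -1.0]]
ft_force: [-0.0, -0.4, 1.6]
finger_gap: 0.0497
finger_force: 0.0
```

```bash
cat > w.py <<'E'
import sys,cv2,numpy as np
from station import arm
from h import *
def snap(n,name):
    i=arm.get_image(n); np.savez(f'pics/{name}.npz',**{k:i[k] for k in('K','eye','attitude','color')})
    cv2.imwrite(f'pics/{name}.png',cv2.resize(i['color'][:,:,::-1],(800,600),interpolation=cv2.INTER_CUBIC)); return i
if __name__=='__main__':
    i=snap(sys.argv[1],sys.argv[2]);o=arm.get_obs();np.set_printoptions(precision=4,suppress=True)
    print(o['tool_pos'],o['time'],i['eye'],i['attitude'])
E
python3 w.py wrist w1; python3 - <<'E'
from h import *
c=dict(np.load('pics/w1.npz'))
for X in((.490,-.097,.087),(.490,-.097,.063)): print(proj(c,X)*800/512)
E
```

```text
[ 0.4899 -0.0992  0.1367] 1.7333 [ 0.5503 -0.0582  0.253 ] [[ 0.5552  0.7961  0.2409]
 [-0.8317  0.5325  0.157 ]
 [-0.0034 -0.2875  0.9578]]
[389.33309679 360.64764465]
[389.75270278 336.59478729]
```

View pics/w1.png

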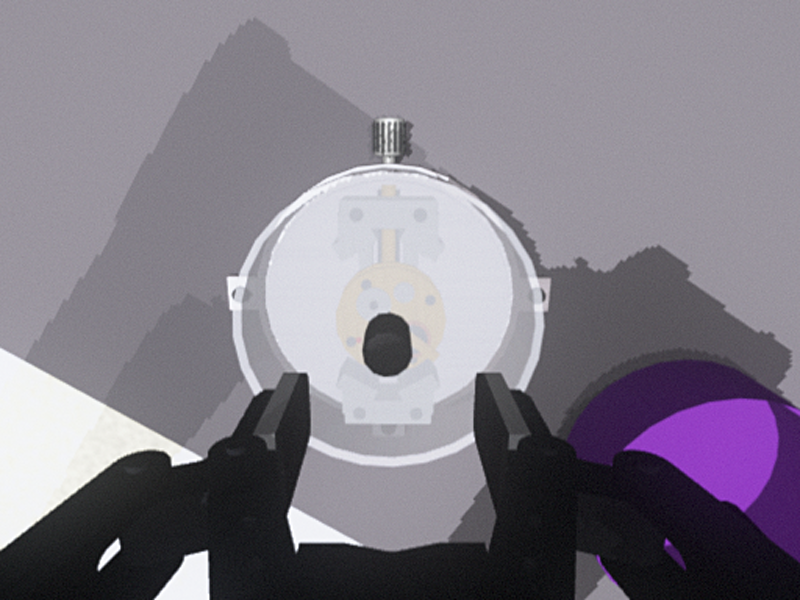

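The wrist view shows the knob top at about (388,354), midway between the pads at about 391. The screw knob is at (390,135) and the lugs are level at (240,294) and (538,294), so position and yaw are confirmed. The movement is visible at about (390,310).

Call:
{"fn": "step_arm", "kwargs": {
  "deltas": [
    {"rotation": [0,0,0],"translation": [0,0.1,-1.2],"jaw": 3.2},
    {"rotation": [0,0,0],"translation": [0,0,-1.2],"jaw": 3.2},
    {"rotation": [0,0,0],"translation": [0,0,-1.0],"jaw": 3.2},
    {"rotation": [0,0,0],"translation": [0,0,-0.8],"jaw": 3.2},
    {"rotation": [0,0,0],"translation": [0,0,0],"jaw": 3.0}
  ]
}}

```text
time: 2.15
tool_pos: [0.4892, -0.0982, 0.0933]
orientation: [[0.832, 0.555, -0.002], [0.555, -0.832, 0.0], [-0.001, -0.001, -1.0]]
ft_force: [-0.2, 0.3, 0.4]
finger_gap: 0.0301
finger_force: 0.0
```

Call:
{"fn": "step_arm", "kwargs": {
  "deltas": [
    {"rotation": [0,0,0],"translation": [0,0,0],"jaw": 2.0},
    {"rotation": [0,0,0],"translation": [0,0,0],"jaw": 1.4},
    {"rotation": [0,0,0],"translation": [0,0,0],"jaw": 1.0},
    {"rotation": [0,0,0],"translation": [0,0,0],"jaw": 1.0},
    {"rotation": [0,0,0],"translation": [0,0,0],"jaw": 1.0}
  ],
  "newtons": 40
}}

```text
time: 2.57
tool_pos: [0.4898, -0.0977, 0.0947]
orientation: [[0.831, 0.556, -0.0], [0.556, -0.831, 0.0], [-0.0, -0.0, -1.0]]
ft_force: [-5.5, 2.5, 5.2]
finger_gap: 0.0162
finger_force: 39.5
```

Call:
{"fn": "step_arm", "kwargs": {
  "deltas": [
    {"rotation": [0.022,0.0145,0],"translation": [0.11,-0.165,0.16],"jaw": 1.0},
    {"rotation": [0.022,0.0145,0],"translation": [0.11,-0.165,0.16],"jaw": 1.0},
    {"rotation": [0.022,0.0145,0],"translation": [0.115,-0.175,0.15],"jaw": 1.0},
    {"rotation": [0.022,0.0145,0],"translation": [0.115,-0.175,0.15],"jaw": 1.0},
    {"rotation": [0.022,0.0145,0],"translation": [0.12,-0.18,0.14],"jaw": 1.0}
  ]
}}

```text
time: 2.98
tool_pos: [0.4963, -0.1075, 0.1022]
orientation: [[0.832, 0.55, -0.072], [0.555, -0.825, 0.111], [0.002, -0.132, -0.991]]
ft_force: [1.0, -0.5, -0.5]
finger_gap: 0.0164
finger_force: 39.2
```

Call:
{"fn": "step_arm", "kwargs": {
  "deltas": [
    {"rotation": [0.022,0.0145,0],"translation": [0.12,-0.18,0.14],"jaw": 1.0},
    {"rotation": [0.022,0.0145,0],"translation": [0.125,-0.185,0.13],"jaw": 1.0},
    {"rotation": [0.022,0.0145,0],"translation": [0.125,-0.185,0.13],"jaw": 1.0},
    {"rotation": [0.022,0.0145,0],"translation": [0.13,-0.19,0.12],"jaw": 1.0},
    {"rotation": [0.022,0.0145,0],"translation": [0.13,-0.19,0.12],"jaw": 1.0}
  ]
}}

```text
time: 3.4
tool_pos: [0.5026, -0.1171, 0.1084]
orientation: [[0.832, 0.535, -0.143], [0.554, -0.803, 0.219], [0.002, -0.262, -0.965]]
ft_force: [0.1, 0.2, -1.4]
finger_gap: 0.0165
finger_force: 39.2
```

Call:
{"fn": "step_arm", "kwargs": {
  "deltas": [
    {"rotation": [0,0,0],"translation": [0,0,0.8],"jaw": 1.0},
    {"rotation": [0,0,0],"translation": [0,0,1.4],"jaw": 1.0},
    {"rotation": [0,0,0],"translation": [0,0,1.6],"jaw": 1.0},
    {"rotation": [0,0,0],"translation": [0,0,1.6],"jaw": 1.0},
    {"rotation": [0,0,0],"translation": [0,0,1.4],"jaw": 1.0}
  ]
}}

```text
time: 3.82
tool_pos: [0.5024, -0.1162, 0.1779]
orientation: [[0.832, 0.537, -0.142], [0.555, -0.803, 0.217], [0.003, -0.259, -0.966]]
ft_force: [0.2, -0.5, -1.2]
finger_gap: 0.016
finger_force: 39.2
```

Call:
{"fn": "step_arm", "kwargs": {
  "deltas": [
    {"rotation": [-0.044,-0.029,0],"translation": [0,0.8,0.5],"jaw": 1.0},
    {"rotation": [-0.044,-0.029,0],"translation": [0,1.4,0.5],"jaw": 1.0},
    {"rotation": [-0.044,-0.029,0],"translation": [0,1.6,0],"jaw": 1.0},
    {"rotation": [-0.044,-0.029,0],"translation": [0,1.8,0],"jaw": 1.0},
    {"rotation": [-0.044,-0.029,0],"translation": [0,1.8,0],"jaw": 1.0}
  ]
}}

```text
time: 4.23
tool_pos: [0.5024, -0.0415, 0.1875]
orientation: [[0.832, 0.555, 0.004], [0.555, -0.832, -0.002], [0.002, 0.004, -1.0]]
ft_force: [0.5, 0.7, -0.7]
finger_gap: 0.016
finger_force: 39.3
```

Call:
{"fn": "step_arm", "kwargs": {
  "deltas": [
    {"rotation": [0,0,0],"translation": [0,1.8,0],"jaw": 1.0},
    {"rotation": [0,0,0],"translation": [0,1.8,0],"jaw": 1.0},
    {"rotation": [0,0,0],"translation": [0,1.8,0],"jaw": 1.0},
    {"rotation": [0,0,0],"translation": [0,1.8,0],"jaw": 1.0},
    {"rotation": [0,0,0],"translation": [0,1.8,0],"jaw": 1.0}
  ]
}}

```text
time: 4.65
tool_pos: [0.5022, 0.0489, 0.1872]
orientation: [[0.832, 0.555, 0.002], [0.555, -0.832, -0.0], [0.001, 0.001, -1.0]]
ft_force: [-0.4, 0.5, -0.6]
finger_gap: 0.016
finger_force: 39.3
```

Call:
{"fn": "step_arm", "kwargs": {
  "deltas": [
    {"rotation": [0,0,0],"translation": [0,1.6,0],"jaw": 1.0},
    {"rotation": [0,0,0],"translation": [0,1.2,-0.5],"jaw": 1.0},
    {"rotation": [0,0,0],"translation": [0,0.8,-1.0],"jaw": 1.0},
    {"rotation": [0,0,0],"translation": [0,0.4,-1.2],"jaw": 1.0},
    {"rotation": [0,0,0],"translation": [0,0,-1.2],"jaw": 1.0}
  ]
}}

```text
time: 5.07
tool_pos: [0.5018, 0.0887, 0.1463]
orientation: [[0.831, 0.556, 0.0], [0.556, -0.831, 0.0], [0.0, 0.0, -1.0]]
ft_force: [0.4, 0.8, -1.4]
finger_gap: 0.0162
finger_force: 39.3
```

Call:
{"fn": "step_arm", "kwargs": {
  "deltas": [
    {"rotation": [0,0,0],"translation": [0,0,-1.4],"jaw": 1.0},
    {"rotation": [0,0,0],"translation": [0,0,-1.4],"jaw": 1.0},
    {"rotation": [0,0,0],"translation": [0,0,-1.2],"jaw": 1.0},
    {"rotation": [0,0,0],"translation": [0,0,-0.8],"jaw": 1.0},
    {"rotation": [0,0,0],"translation": [0,0,0],"jaw": 1.0}
  ]
}}

```text
time: 5.48
tool_pos: [0.5006, 0.0871, 0.0969]
orientation: [[0.832, 0.555, -0.004], [0.555, -0.832, -0.0], [-0.003, -0.002, -1.0]]
ft_force: [0.2, -0.5, -0.0]
finger_gap: 0.0163
finger_force: 39.3
```

```bash
python3 - <<'E'
from w import *
i=snap('scene','s2');j=snap('top','t2')
A=cv2.resize(i['color'][130:270,170:320],None,fx=2.6,fy=2.6,interpolation=2);B=cv2.resize(j['color'][120:260,170:320],None,fx=2.6,fy=2.6,interpolation=2)
cv2.imwrite('pics/c2.png',np.hstack([A,B])[:,:,::-1]); print(arm.get_obs()['tool_pos'],arm.get_obs()['ft_force'])
E
```

```text
[0.50183587 0.08785632 0.09908478] [ 0.28828949  0.7330693  -0.58038246]
```

View pics/c2.png

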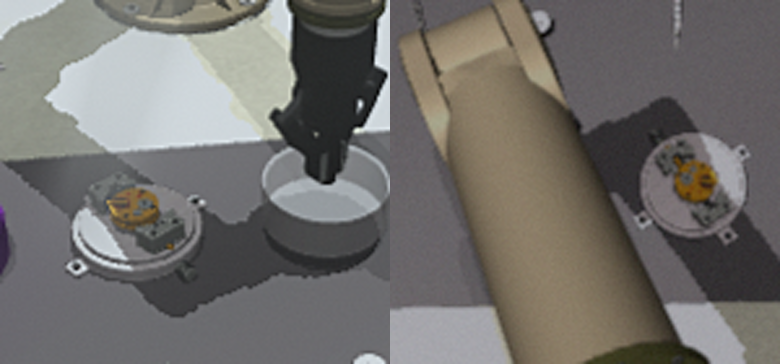

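The cover hangs level in the gripper at left-crop (325,205). The holder at (140,225) is open, with the movement at (133,207) left and (696,182) right. I'll lower the cover gently.

Call:
{"fn": "step_arm", "kwargs": {
  "deltas": [
    {"rotation": [0,0,0],"translation": [0,0,-0.6],"jaw": 1.0},
    {"rotation": [0,0,0],"translation": [0,0,-0.5],"jaw": 1.0},
    {"rotation": [0,0,0],"translation": [0,0,-0.3],"jaw": 1.0},
    {"rotation": [0,0,0],"translation": [0,0,-0.2],"jaw": 1.0},
    {"rotation": [0,0,0],"translation": [0,0,-0.1],"jaw": 1.0}
  ]
}}

```text
time: 6.0
tool_pos: [0.5017, 0.0881, 0.082]
orientation: [[0.832, 0.555, -0.0], [0.555, -0.832, 0.0], [-0.0, -0.0, -1.0]]
ft_force: [-0.5, 0.2, -0.5]
finger_gap: 0.0163
finger_force: 39.3
```

Call:
{"fn": "step_arm", "kwargs": {
  "deltas": [
    {"rotation": [0,0,0],"translation": [0,0,-0.1],"jaw": 1.0},
    {"rotation": [0,0,0],"translation": [0,0,-0.1],"jaw": 1.0},
    {"rotation": [0,0,0],"translation": [0,0,0],"jaw": 1.0}
  ]
}}

```text
time: 6.25
tool_pos: [0.5019, 0.0881, 0.0802]
orientation: [[0.832, 0.555, 0.0], [0.555, -0.832, 0.0], [0.0, -0.0, -1.0]]
ft_force: [-0.1, -0.9, -1.2]
finger_gap: 0.0165
finger_force: 39.3
```

Call:
{"fn": "step_arm", "kwargs": {
  "deltas": [
    {"rotation": [0,0,0],"translation": [0,0,-0.1],"jaw": 1.0},
    {"rotation": [0,0,0],"translation": [0,0,-0.05],"jaw": 1.0},
    {"rotation": [0,0,0],"translation": [0,0,0],"jaw": 1.0}
  ]
}}

```text
time: 6.5
tool_pos: [0.5019, 0.0881, 0.0788]
orientation: [[0.832, 0.555, 0.0], [0.555, -0.832, 0.0], [0.0, -0.0, -1.0]]
ft_force: [-0.5, -0.6, -1.5]
finger_gap: 0.0162
finger_force: 39.4
```

Call:
{"fn": "step_arm", "kwargs": {
  "deltas": [
    {"rotation": [0,0,0],"translation": [0,0,-0.05],"jaw": 1.0},
    {"rotation": [0,0,0],"translation": [0,0,0],"jaw": 1.0}
  ]
}}

```text
time: 6.67
tool_pos: [0.5019, 0.0881, 0.0787]
orientation: [[0.832, 0.555, 0.0], [0.555, -0.832, -0.0], [0.0, 0.0, -1.0]]
ft_force: [-1.4, -0.1, 4.2]
finger_gap: 0.0159
finger_force: 39.8
```

Call:
{"fn": "step_arm", "kwargs": {
  "deltas": [
    {"rotation": [0,0,0],"translation": [0,0,0],"jaw": 1.9},
    {"rotation": [0,0,0],"translation": [0,0,0],"jaw": 2.4},
    {"rotation": [0,0,0],"translation": [0,0,0],"jaw": 3.2},
    {"rotation": [0,0,0],"translation": [0,0,0],"jaw": 4.0},
    {"rotation": [0,0,0],"translation": [0,0,0.5],"jaw": 4.0}
  ]
}}

```text
time: 7.08
tool_pos: [0.5013, 0.088, 0.0826]
orientation: [[0.832, 0.555, -0.002], [0.555, -0.832, -0.0], [-0.001, -0.001, -1.0]]
ft_force: [-0.0, 0.0, -0.7]
finger_gap: 0.04
finger_force: 0.0
```

Call:
{"fn": "step_arm", "kwargs": {
  "deltas": [
    {"rotation": [0,0,0],"translation": [0,0,1.5],"jaw": 4.5},
    {"rotation": [0,0,0],"translation": [0,0,2.5],"jaw": 6},
    {"rotation": [0,0,0],"translation": [0,0,3],"jaw": 8.5},
    {"rotation": [0,0,0],"translation": [0,0,2],"jaw": 8.5},
    {"rotation": [0,0,0],"translation": [0,-2,0],"jaw": 8.5}
  ]
}}

```text
time: 7.5
tool_pos: [0.504, 0.0729, 0.1786]
orientation: [[0.828, 0.56, 0.008], [0.56, -0.828, 0.003], [0.008, 0.002, -1.0]]
ft_force: [1.1, -0.1, 1.5]
finger_gap: 0.0846
finger_force: 0.0
```

Call:
{"fn": "step_arm", "kwargs": {
  "deltas": [
    {"rotation": [0,0,0],"translation": [0,-3.4,0],"jaw": 8.5},
    {"rotation": [0,0,0],"translation": [0,-3.4,0],"jaw": 8.5},
    {"rotation": [0,0,0],"translation": [0,-3.4,0],"jaw": 8.5},
    {"rotation": [0,0,0],"translation": [0,-3.4,0],"jaw": 8.5},
    {"rotation": [0,0,0],"translation": [0,-2.4,0],"jaw": 8.5}
  ]
}}

```text
time: 7.92
tool_pos: [0.5015, -0.0955, 0.1737]
orientation: [[0.833, 0.553, 0.0], [0.553, -0.833, -0.001], [-0.0, 0.001, -1.0]]
ft_force: [0.8, -1.0, 0.1]
finger_gap: 0.0847
finger_force: 0.0
```

Call:
{"fn": "step_arm", "kwargs": {
  "deltas": [
    {"rotation": [0,0,0],"translation": [-1.5,-0.5,0],"jaw": 8.5},
    {"rotation": [0,0,0],"translation": [-0.5,0,0],"jaw": 8.5},
    {"rotation": [0,0,0],"translation": [0,0,0],"jaw": 8.5},
    {"rotation": [0,0,0],"translation": [0,0,0],"jaw": 8.5}
  ]
}}

```text
time: 8.25
tool_pos: [0.4822, -0.0958, 0.1737]
orientation: [[0.831, 0.557, 0.001], [0.557, -0.831, 0.0], [0.001, 0.0, -1.0]]
ft_force: [0.7, 0.6, -0.7]
finger_gap: 0.0852
finger_force: 0.0
```

```bash
python3 w.py wrist w3; python3 - <<'E'
from h import *
c=dict(np.load('pics/w3.npz'));y=np.radians(33.7);ex=np.array([np.cos(y),np.sin(y),0]);H=np.array([.4909,-.0969,.002])
np.set_printoptions(precision=1,suppress=True)
for n,x,z in(('screw end',.083,.0075),('origin rail z',0,.030),('home top',-.010,.046)): print(n,proj(c,H+ex*x+[0,0,z])*800/512)
ey=np.array([-ex[1],ex[0],0])
for s in(-1,1):print('stop tip',proj(c,H+ex*-.026+ey*.02*s+[0,0,.042])*800/512,'slide tip',proj(c,H+ex*.03+ey*.02*s+[0,0,.042])*800/512,'lug',proj(c,H+ey*s*.074+[0,0,.005])*800/512)
E
```

```text
[ 0.4824 -0.0956  0.1737] 8.3 [ 0.5429 -0.0549  0.2913] [[ 0.5563  0.7962  0.2377]
 [-0.831   0.5335  0.1579]
 [-0.0011 -0.2854  0.9584]]
screw end [403.5 117. ]
origin rail z [403.1 282. ]
home top [403.6 309.3]
stop tip [441.8 336.6] slide tip [445.3 228.4] lug [531.4 271.4]
stop tip [364.5 336.4] slide tip [363.  228.3] lug [273.  270.9]
```

View pics/w3.png

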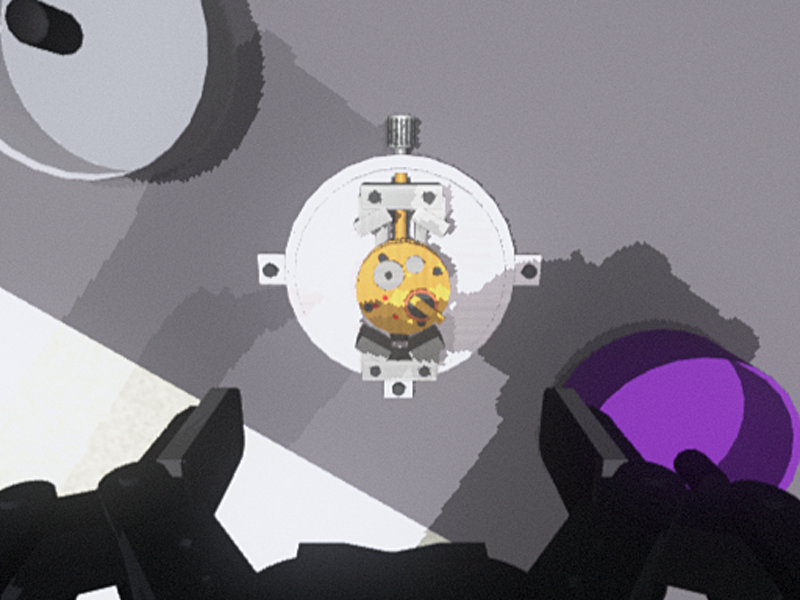

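The wrist view shows the cover standing on the mat at upper left. The movement's top disc is at about (404,290), radius about 47, so it is roughly 9 mm short of the predicted home at (403.6,309). Lug holes are at (269,269), (529,269) and (398,389).

```bash
python3 - <<'E'
from h import *
np.set_printoptions(precision=4,suppress=True)
c=dict(np.load('pics/w3.npz'));d=dict(np.load('pics/w1.npz'));k=512/800
f=lambda p:(p[0]*k,p[1]*k)
a=plane(c,f((269,269)),.007);b=plane(c,f((529,269)),.007);l=plane(c,f((398,389)),.007)
print('lugs',a,b,l,'mid',(a+b)/2)
h=(a+b)/2;yaw=np.arctan2(*(a-b)[1::-1])-np.pi/2;yl=np.arctan2(*(h-l)[1::-1]);print('yaw',np.degrees([yaw,yl]),np.linalg.norm(a-b)/2,np.linalg.norm(h-l))
m=plane(c,f((404,290)),.048);ex=np.array([np.cos(.588),np.sin(.588),0]);ey=np.array([-ex[1],ex[0],0])
print('mov',m,'in holder',(m-h)@ex,(m-h)@ey)
print('w1 lugs',plane(d,f((239,295)),.007),plane(d,f((540,294)),.007))
# size/height check: disc width 95px at z .048, and jaw top height by two views of stop-jaw screw holes
print('diam',np.linalg.norm(plane(c,f((357,290)),.048)-plane(c,f((452,290)),.048)))
for p in((375,371),(424,371),(375,197),(429,197)):
    q=plane(c,f(p),.044)-h;print('jaw screw',q@ex,q@ey)
from scipy.spatial.transform import Rotation
s=dict(np.load('pics/s2.npz'));print('mov tri scene+wrist',tri([s,c],[(170+(133+.5)/2.6-.5,130+(205+.5)/2.6-.5),f((404,290))]))
E
```

```text
lugs [ 0.4495 -0.0329  0.007 ] [ 0.5323 -0.1564  0.007 ] [ 0.4281 -0.1364  0.007 ] mid [ 0.4909 -0.0947  0.007 ]
yaw [33.8169 33.6014] 0.07435074774473958 0.07548045768155219
mov [ 0.491 -0.097  0.048] in holder -0.0012284236188831955 -0.0019509880559986114
w1 lugs [ 0.4486 -0.033   0.007 ] [ 0.5332 -0.1585  0.007 ]
diam 0.04706310553393464
jaw screw -0.0467245584871194 0.012867880376267696
jaw screw -0.04666097842759761 -0.013025419596122963
jaw screw 0.04369867943958735 0.012222156795760015
jaw screw 0.043751925652186975 -0.013575183504746203
mov tri scene+wrist (array([ 0.4897, -0.0985,  0.0429]), [np.float64(0.6807805554969744), np.float64(0.6807805554969466)])
```

Call:
{"fn": "step_arm", "kwargs": {
  "deltas": [
    {"rotation": [0,0,0],"translation": [1.05,0.15,-1],"jaw": 8.5},
    {"rotation": [0,0,0],"translation": [0,0,-2],"jaw": 8.5},
    {"rotation": [0,0,0],"translation": [0,0,-2],"jaw": 8.5},
    {"rotation": [0,0,0],"translation": [0,0,-2],"jaw": 8.5},
    {"rotation": [0,0,0],"translation": [0,0,-1.5],"jaw": 8.5}
  ]
}}

```text
time: 8.72
tool_pos: [0.4926, -0.0938, 0.0868]
orientation: [[0.83, 0.557, -0.001], [0.557, -0.83, 0.001], [-0.0, -0.001, -1.0]]
ft_force: [-0.1, 0.4, 1.0]
finger_gap: 0.0852
finger_force: 0.0
```

Call:
{"fn": "step_arm", "kwargs": {
  "deltas": [
    {"rotation": [0,0,0],"translation": [0,0,-1.5],"jaw": 8.5},
    {"rotation": [0,0,0],"translation": [0,0,-1.0],"jaw": 8},
    {"rotation": [0,0,0],"translation": [0,0,-0.6],"jaw": 7.5},
    {"rotation": [0,0,0],"translation": [0,0,-0.3],"jaw": 7.0},
    {"rotation": [0,0,0],"translation": [0,0,0],"jaw": 6.5}
  ]
}}

```text
time: 9.13
tool_pos: [0.4925, -0.0949, 0.0541]
orientation: [[0.831, 0.556, -0.0], [0.556, -0.831, 0.0], [0.0, -0.0, -1.0]]
ft_force: [-1.2, 0.2, 0.3]
finger_gap: 0.0651
finger_force: 0.0
```

Call:
{"fn": "step_arm", "kwargs": {
  "deltas": [
    {"rotation": [0,0,0],"translation": [0,0,0],"jaw": 6.2},
    {"rotation": [0,0,0],"translation": [0,0,0],"jaw": 6.0},
    {"rotation": [0,0,0],"translation": [0,0,0],"jaw": 6.0}
  ]
}}

```text
time: 9.38
tool_pos: [0.4929, -0.0955, 0.055]
orientation: [[0.832, 0.555, 0.001], [0.555, -0.832, -0.0], [0.001, 0.001, -1.0]]
ft_force: [0.0, 0.5, 0.6]
finger_gap: 0.0601
finger_force: 0.0
```

Call:
{"fn": "step_arm", "kwargs": {
  "deltas": [
    {"rotation": [0,0,0],"translation": [0,0,0],"jaw": 5.6},
    {"rotation": [0,0,0],"translation": [0,0,0],"jaw": 5.2},
    {"rotation": [0,0,0],"translation": [0,0,0],"jaw": 4.9},
    {"rotation": [0,0,0],"translation": [0,0,0],"jaw": 4.6},
    {"rotation": [0,0,0],"translation": [0,0,0],"jaw": 4.3}
  ],
  "newtons": 25
}}

```text
time: 9.8
tool_pos: [0.4925, -0.0954, 0.0546]
orientation: [[0.832, 0.555, 0.0], [0.555, -0.832, -0.0], [0.0, 0.0, -1.0]]
ft_force: [-1.4, -0.1, 5.2]
finger_gap: 0.0469
finger_force: 25.3
```

Call:
{"fn": "step_arm", "kwargs": {
  "deltas": [
    {"rotation": [0,0,0],"translation": [0,0,0],"jaw": 4.3},
    {"rotation": [0,0,0],"translation": [0,0,0],"jaw": 4.3},
    {"rotation": [0,0,0],"translation": [0,0,0],"jaw": 4.3}
  ]
}}

```text
time: 10.05
tool_pos: [0.4925, -0.0955, 0.0547]
orientation: [[0.832, 0.555, 0.0], [0.555, -0.832, -0.0], [0.0, 0.0, -1.0]]
ft_force: [-1.5, -0.1, 6.4]
finger_gap: 0.0472
finger_force: 25.4
```

```bash
python3 w.py wrist w4; python3 - <<'E'
import cv2
i=cv2.imread('pics/w4.png');cv2.imwrite('pics/w4c.png',cv2.resize(i[150:550,200:600],(600,600)))
E
```

```text
[ 0.4925 -0.0955  0.0547] 10.1 [ 0.5534 -0.0547  0.1722] [[ 0.5552  0.7969  0.2383]
 [-0.8317  0.5322  0.1578]
 [-0.0011 -0.2859  0.9583]]
```

View pics/w4c.png

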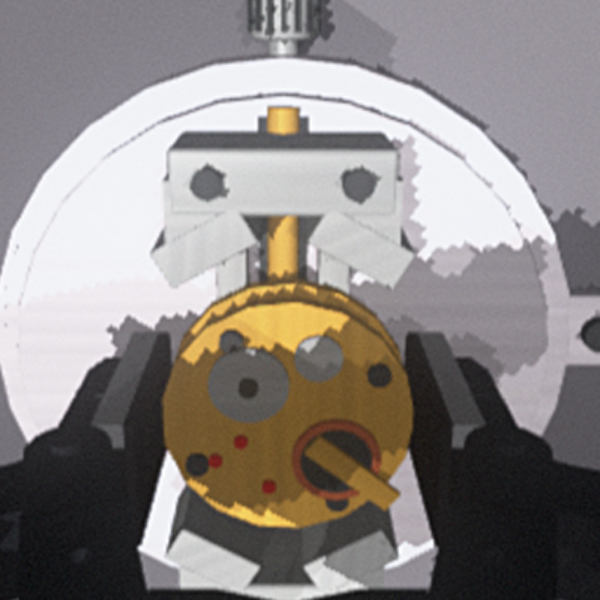

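The crop shows the movement (288,400) pinched between the pads, with the rails clear. The stop jaw's V at the bottom is still several mm away, and the jaws' centre line is about 1 mm to the left of the fingers'. I'll slide toward home, correcting that on the way.

Call:
{"fn": "step_arm", "kwargs": {
  "deltas": [
    {"rotation": [0,0,0],"translation": [-0.07,-0.03,0.03],"jaw": 4.3},
    {"rotation": [0,0,0],"translation": [-0.14,-0.07,0.01],"jaw": 4.3},
    {"rotation": [0,0,0],"translation": [-0.14,-0.07,0],"jaw": 4.3},
    {"rotation": [0,0,0],"translation": [-0.14,-0.07,0],"jaw": 4.3},
    {"rotation": [0,0,0],"translation": [-0.07,-0.04,0],"jaw": 4.3}
  ]
}}

```text
time: 10.52
tool_pos: [0.4867, -0.0983, 0.0547]
orientation: [[0.832, 0.555, 0.0], [0.555, -0.832, 0.0], [0.0, 0.0, -1.0]]
ft_force: [1.0, 0.2, 1.5]
finger_gap: 0.047
finger_force: 25.9
```

Call:
{"fn": "step_arm", "kwargs": {
  "deltas": [
    {"rotation": [0,0,0],"translation": [-0.04,-0.02,0],"jaw": 4.3},
    {"rotation": [0,0,0],"translation": [0,0,0],"jaw": 4.3}
  ]
}}

```text
time: 10.68
tool_pos: [0.4862, -0.0985, 0.0547]
orientation: [[0.832, 0.555, -0.0], [0.555, -0.832, -0.0], [-0.0, -0.0, -1.0]]
ft_force: [0.3, 0.8, 1.3]
finger_gap: 0.0471
finger_force: 25.9
```

Call:
{"fn": "step_arm", "kwargs": {
  "deltas": [
    {"rotation": [0,0,0],"translation": [-0.04,-0.027,0],"jaw": 4.3},
    {"rotation": [0,0,0],"translation": [-0.04,-0.027,0],"jaw": 4.3},
    {"rotation": [0,0,0],"translation": [0,0,0],"jaw": 4.3}
  ]
}}

```text
time: 10.93
tool_pos: [0.4856, -0.0989, 0.0547]
orientation: [[0.832, 0.555, 0.0], [0.555, -0.832, 0.0], [0.0, -0.0, -1.0]]
ft_force: [-0.2, 0.9, 1.6]
finger_gap: 0.0469
finger_force: 25.9
```

Call:
{"fn": "step_arm", "kwargs": {
  "deltas": [
    {"rotation": [0,0,0],"translation": [-0.04,-0.027,0],"jaw": 4.3},
    {"rotation": [0,0,0],"translation": [0,0,0],"jaw": 4.3}
  ]
}}

```text
time: 11.1
tool_pos: [0.4852, -0.0992, 0.0547]
orientation: [[0.832, 0.555, 0.0], [0.555, -0.832, 0.0], [0.0, -0.0, -1.0]]
ft_force: [1.0, 0.7, 1.5]
finger_gap: 0.047
finger_force: 25.9
```

Call:
{"fn": "step_arm", "kwargs": {
  "deltas": [
    {"rotation": [0,0,0],"translation": [-0.04,-0.027,0],"jaw": 4.3},
    {"rotation": [0,0,0],"translation": [0,0,0],"jaw": 4.3}
  ]
}}

```text
time: 11.27
tool_pos: [0.4848, -0.0994, 0.0547]
orientation: [[0.832, 0.555, 0.0], [0.555, -0.832, 0.0], [0.0, -0.0, -1.0]]
ft_force: [-0.1, 0.5, 1.7]
finger_gap: 0.0469
finger_force: 25.9
```

Call:
{"fn": "step_arm", "kwargs": {
  "deltas": [
    {"rotation": [0,0,0],"translation": [-0.04,-0.027,0],"jaw": 4.3},
    {"rotation": [0,0,0],"translation": [0,0,0],"jaw": 4.3}
  ]
}}

```text
time: 11.43
tool_pos: [0.4846, -0.0995, 0.0547]
orientation: [[0.831, 0.556, 0.001], [0.556, -0.831, 0.0], [0.001, 0.0, -1.0]]
ft_force: [1.8, 1.5, -0.9]
finger_gap: 0.0467
finger_force: 25.8
```

Call:
{"fn": "step_arm", "kwargs": {
  "deltas": [
    {"rotation": [0,0,0],"translation": [-0.04,-0.027,0],"jaw": 4.3},
    {"rotation": [0,0,0],"translation": [0,0,0],"jaw": 4.3}
  ]
}}

```text
time: 11.6
tool_pos: [0.4846, -0.0995, 0.0548]
orientation: [[0.831, 0.556, 0.001], [0.556, -0.831, 0.001], [0.001, 0.0, -1.0]]
ft_force: [4.7, 2.8, -0.8]
finger_gap: 0.0469
finger_force: 25.9
```

Call:
{"fn": "step_arm", "kwargs": {
  "deltas": [
    {"rotation": [0,0,0],"translation": [-0.03,-0.02,0],"jaw": 4.3},
    {"rotation": [0,0,0],"translation": [0,0,0],"jaw": 4.3}
  ]
}}

```text
time: 11.77
tool_pos: [0.4845, -0.0995, 0.0549]
orientation: [[0.831, 0.556, 0.002], [0.556, -0.831, 0.001], [0.002, 0.0, -1.0]]
ft_force: [4.8, 3.5, -2.2]
finger_gap: 0.0467
finger_force: 26.0
```

Call:
{"fn": "step_arm", "kwargs": {
  "deltas": [
    {"rotation": [0,0,0],"translation": [-0.02,-0.014,-0.03],"jaw": 4.3},
    {"rotation": [0,0,0],"translation": [0,0,0],"jaw": 4.3}
  ],
  "newtons": 35
}}

```text
time: 11.93
tool_pos: [0.4845, -0.0995, 0.0548]
orientation: [[0.831, 0.556, 0.002], [0.556, -0.831, 0.001], [0.002, 0.0, -1.0]]
ft_force: [5.3, 3.7, 0.6]
finger_gap: 0.0465
finger_force: 38.4
```

Call:
{"fn": "step_arm", "kwargs": {
  "deltas": [
    {"rotation": [0,0,0],"translation": [-0.03,-0.02,-0.01],"jaw": 4.3},
    {"rotation": [0,0,0],"translation": [0,0,0],"jaw": 4.3}
  ]
}}

```text
time: 12.1
tool_pos: [0.4845, -0.0996, 0.0548]
orientation: [[0.831, 0.556, 0.003], [0.556, -0.831, 0.001], [0.003, 0.001, -1.0]]
ft_force: [5.1, 3.6, -0.2]
finger_gap: 0.0466
finger_force: 38.4
```

Call:
{"fn": "step_arm", "kwargs": {
  "deltas": [
    {"rotation": [0,0,0],"translation": [-0.03,-0.02,-0.01],"jaw": 4.3},
    {"rotation": [0,0,0],"translation": [0,0,0],"jaw": 4.3}
  ]
}}

```text
time: 12.27
tool_pos: [0.4845, -0.0996, 0.0548]
orientation: [[0.831, 0.556, 0.003], [0.556, -0.831, 0.001], [0.003, 0.001, -1.0]]
ft_force: [7.1, 4.2, -0.1]
finger_gap: 0.0465
finger_force: 38.4
```

Call:
{"fn": "step_arm", "kwargs": {
  "deltas": [
    {"rotation": [0,0,0],"translation": [-0.03,-0.02,-0.01],"jaw": 4.3},
    {"rotation": [0,0,0],"translation": [0,0,0],"jaw": 4.3}
  ]
}}

```text
time: 12.43
tool_pos: [0.4845, -0.0995, 0.0548]
orientation: [[0.831, 0.557, 0.004], [0.557, -0.831, 0.001], [0.004, 0.001, -1.0]]
ft_force: [7.6, 5.4, -0.1]
finger_gap: 0.0469
finger_force: 38.4
```

Call:
{"fn": "step_arm", "kwargs": {
  "deltas": [
    {"rotation": [0,0,0],"translation": [-0.01,-0.007,-0.03],"jaw": 4.3},
    {"rotation": [0,0,0],"translation": [0,0,0],"jaw": 4.3},
    {"rotation": [0,0,0],"translation": [0,0,0],"jaw": 4.3}
  ]
}}

```text
time: 12.68
tool_pos: [0.4845, -0.0996, 0.0548]
orientation: [[0.831, 0.557, 0.004], [0.557, -0.831, 0.001], [0.004, 0.001, -1.0]]
ft_force: [6.8, 6.0, 3.8]
finger_gap: 0.0466
finger_force: 38.6
```

```bash
python3 - <<'E'
from w import *
F=[]
for k in range(4): i=snap('wrist','w5');F.append(arm.get_obs()['ft_force'])
F=np.array(F);print(F.round(1),(F@[.832,.555,0]).mean(),(F@[-.555,.832,0]).mean())
s=snap('scene','s5')
A=cv2.resize(cv2.imread('pics/w5.png')[150:550,200:600],(400,400));B=cv2.resize(s['color'][180:260,190:270][:,:,::-1],(400,400),interpolation=2)
cv2.imwrite('pics/c5.png',np.hstack([A,B]))
E
```

```text
[[6.5 5.3 3.4]
 [5.7 6.5 2.9]
 [5.3 6.5 2.3]
 [5.7 5.4 3.3]] 8.124099564072809 1.7084788593325801
```

View pics/c5.png

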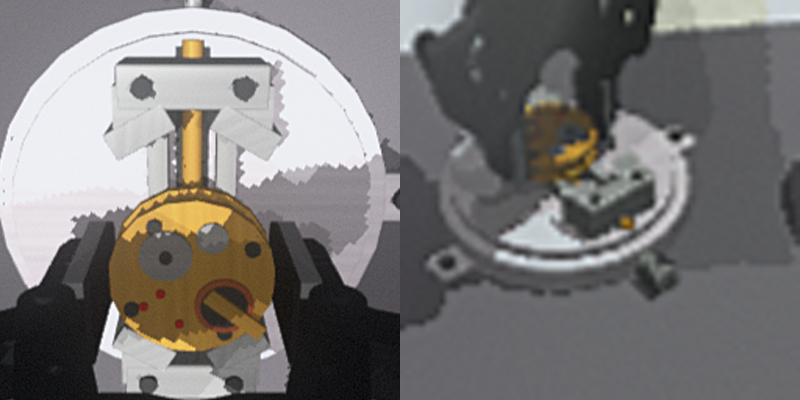

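The movement at left-crop (192,268) sits symmetrically against both V faces (150,330) and (235,330), flat, and the push averages 8 N. I'll make one small correction up to about 10 N, with less side load.

Call:
{"fn": "step_arm", "kwargs": {
  "deltas": [
    {"rotation": [0,0,0],"translation": [-0.035,0.0,0],"jaw": 4.3},
    {"rotation": [0,0,0],"translation": [0,0,0],"jaw": 4.3},
    {"rotation": [0,0,0],"translation": [0,0,0],"jaw": 4.3},
    {"rotation": [0,0,0],"translation": [0,0,0],"jaw": 4.3}
  ]
}}

```text
time: 13.27
tool_pos: [0.4844, -0.0996, 0.0548]
orientation: [[0.831, 0.557, 0.005], [0.557, -0.831, 0.001], [0.005, 0.002, -1.0]]
ft_force: [8.2, 5.9, 1.3]
finger_gap: 0.0466
finger_force: 38.3
```

```bash
python3 - <<'E'
from w import *
F=[]
for k in range(12): i=arm.get_image('wrist');F.append(arm.get_obs()['ft_force'])
F=np.array(F);e=F@[.832,.555,0];l=F@[-.555,.832,0];o=arm.get_obs()
print(e.round(1),e.mean(),l.mean(),F[:,2].mean(),o['tool_pos'],o['finger_gap'],o['finger_force'],o['time'])
E
```

```text
[ 9.9  9.8  9.4  9.  10.2  9.7  9.3 10.4  8.9  9.4  9.7 10.2] 9.644684468901685 0.30972919915615493 1.1982555124259224 [ 0.48444462 -0.09953259  0.05480437] 0.04628906070915542 38.32746684551239 13.8667
```

The push is steady at 9.6 N with almost no side load (0.3 N), so I'm handing in.

```bash
python3 -c "
from station import arm
print(arm.hand_in())"
```

```text
the job is handed in; nothing more can be done
None
```

Handed in at about 14 s: I tipped the cover up, lifted it off and set it rim down on the mat, and the movement is held home in the fixed jaw's V, flat on the rails, with a steady push of about 9.6 N.

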